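# Lock the sprung board carriage of a test jig with a quarter-turn T-stud

### The job

Lock the test jig: take the red-winged T-stud out of its rest, lower its head into the jig's slot behind the orange board carriage, and slide it along, pushing the sprung carriage until you feel the stud come up against the solid stop. There give the stud a quarter turn and ease it back until the spring holds it in its lock, then let go. Push firmly but never ram or force the stud in the jig, and leave the meter, the jar and the screwdriver where they are.

Things in the scene. Friction and masses are not known exactly. Their poses are not given: they have to be found in the camera images.
- stud: T-stud, 140 g, 60 mm tall, upright. Origin: centre of its head's underside, z up the stem, x along the head's long side. From below: steel T-head 32 (x) by 16 (y) by 7 mm; round stem 14 mm thick to z = 17.5; round collar 34 mm across, z = 17.5 to 23.5; then the red wing. A half turn makes no difference.
- stud_wing (a point): Centre of the stud's red wing grip, 41.75 mm above the stud's origin, same axes. The wing is 16 mm thick along x, 36 mm long along y (across the head), from collar to z = 60 of the stud; a white stripe on top runs along the head's long side. Grip its two flat faces, 16 mm apart, keeping the fingertips above the collar.
- stud_rest: Grey plastic rest, 56 by 44 by 12 mm, fixed on the bench. Origin: centre of its underside, x along its long side. A pocket 36 by 20 mm, its floor 6 mm above the bench, holds the stud's head (long side along x), so the stud starts with its origin 6 mm up and can be lifted straight out.
- rail: Fixed aluminium T-slot rail, 320 mm long (x -160 to 160), 70 mm wide, top 26 mm above the bench; blue end plate to x = -168. Origin: centre of its underside; x along the slot in the pushing direction, towards the black contact head (60 mm high, x = 125 to 160); z up. Slot centred on y = 0, 18 mm wide between lips 8 mm thick, with a 45 degree lead-in 24 mm wide at the top.
- slot_entry (a point): Middle of the open slot behind the carriage, on the rail's top, at x = -90 of the rail, same axes. The stud can be lowered here (25 mm either way), its head's long side along the slot. With its collar on the rail's top its origin is 8.5 mm above the rail's underside and its head 2.5 mm below the lips. The channel is too narrow here for it to turn.
- lock_zone (a point): Point on the rail's top at x = 0 of the rail, same axes, over a hidden insert set elsewhere each time: a solid stop halts the stud with its centre up to 13 mm either side of here, to be found by feel. Only within the last 2 mm before the stop can the head turn, either way. Turned across, the spring takes the stud back 10 mm until its head bears on two shoulders: locked.
- carriage: Orange sprung carriage with a green board, on the rail, 85 mm long, 60 wide. Origin: below the middle of its rear face, level with the rail's underside; rail's axes; rests at x = -20 of the rail. It meets the collar 17 mm ahead of the stud's centre. Rear 28 mm is 32 mm high, board parts 42, spring posts 52. Spring: 1.3 N at rest plus 1.8 N per 10 mm; 6 to 10 N at the stop; damping 40 N per m/s.
- meter: Green handheld multimeter, 85 by 170 by 42 mm, lying on the bench; origin at the centre of its underside. Bystander.
- jar: Small amber glass parts jar, 48 mm across, 55 mm tall; origin at the centre of its underside. Bystander.
- driver: Blue-handled screwdriver, 160 mm long, lying on the bench along its x, handle to -x. Bystander.
Mind the look-alikes: they are no part of the job. What is shaped like the stud but black or turquoise is not meant.

How it is judged (in metres and radians):
On the way, in this order (a step that is already met when the one before it is completed fails the run):
1. the stud sits in the slot, collar down on the rail, head along the slot (z of stud in the frame of rail below 0.0115 m and y of stud in the frame of rail between -0.004 and 0.004 m and x of stud in the frame of rail between -0.15 and -0.02 m and angle between the x axis of stud and the x axis of rail, either way round below 0.2 rad), for 0.1 s.
2. the stud, its head still along the slot, has pushed the carriage forward at least 15 mm against its spring (contact force between stud and carriage above 3 N and x of carriage in the frame of rail above -0.005 m and angle between the x axis of stud and the x axis of rail, either way round below 0.25 rad), for 0.1 s.
At the end, for the whole second after the job is handed in: Stud upright (0.12 rad) in the slot, collar down on the rail (3 mm), within 5 mm of the slot's middle, head across the slot (0.2 rad), at rest; the sprung carriage, held at least 8 mm forward of its rest place and still, presses on the stud with over 2.5 N (angle between the x axis of stud and the y axis of rail, either way round below 0.2 rad and angle between stud's own z axis and vertical below 0.12 rad and z of stud in the frame of rail between 0.0055 and 0.0115 m and y of stud in the frame of rail between -0.005 and 0.005 m and contact force between stud and carriage above 2.5 N and x of carriage in the frame of rail above -0.012 m and linear speed of each of stud, carriage below 0.02 m/s); the robot touches nothing.
It fails at once if the stud is pressed against the jig (rail, stop or carriage) with more than 45 N (contact force between stud and rail above 45 N).
It fails at once if the meter is moved more than 20 mm (distance of meter from where it was at the start of the episode above 0.02 m).
It fails at once if the jar is moved more than 20 mm (distance of jar from where it was at the start of the episode above 0.02 m).
It fails at once if the screwdriver is moved more than 20 mm (distance of driver from where it was at the start of the episode above 0.02 m).
It also fails if it takes over 72 s, if anything falls off the work surface, if the arm or the gripper's body presses on something with over 40 N, if the wrist force passes 120 N, or if a joint passes its speed limit or range.

### The arm

A 6-joint arm with a two-finger parallel gripper is mounted at the origin on the work surface. World frame = base frame: x ahead of the robot, y to its left, z up, the work surface at z = 0. Lengths are in m, angles in degrees, forces in N, time in s.
With the tool pointing down it reaches from about 0.35 to 0.875 m from the base axis. Payload 4.2 kg.
Tool frame: the origin (TCP) lies at the very end of the fingers, on their centre line; the grasp point (between the pads) lies 19 mm behind it; z points along the fingers, y is the line along which they close (so a half turn about z gives the same grasp; the last joint's range is limited). The gripper opens to 87 mm and grips with 3 to 60 N. Pads are 19 mm wide; open, the fingers measure 117 mm over their backs; the gripper's body (75 mm by 190 mm) begins 51 mm behind the grasp point.
Start: joints at [-60.069, 22.042, 0.453, 0, -68.411, -14.817], TCP at [0.163, -0.603, 0.223] pointing down, gripper open.
Joint ranges: [-179.83, 179.83], [-69.29, 118.12], [-61.27, 80.66], [-181.25, 117.63], [-171.15, -9.14], [-177.46, 177.46]. Speed limits (degrees/s): [159.86, 159.86, 180, 180, 180, 180].

### API

Orientations are given as a 3x3 rotation matrix whose columns are the frame's x, y, z axes.
In Python, from station import * gives the robot as it stands.
- The arm moves only by the shell command python3 -m pendant 'ROWS'. ROWS is JSON, a list of rows, each an object of numbers: "x", "y", "z": the shift along the world's x, y, z normalised to -1 to 1, where 1 is 250 mm; "rx", "ry", "rz": the turn, a rotation vector about the world's x, y, z normalised to -1 to 1, where 1 is 180 degrees; "claw": the opening, from 0 (shut) to 1 (fully open). A call has exactly 8 rows; each row is the pose to reach, as a shift and turn from the pose commanded when the call began, turning the shorter way round; what a row does not reach only later rows make up. A row lasts 1/8 s, in which the tool goes at most 62.5 mm and 10.7 degrees, less where a joint would pass 70% of its speed; a pose out of reach is approached as far as the arm can. A call with a number of a shift or a turn outside -1 to 1 is refused whole. A call with a gripper value outside its range is refused whole. The fingers move at their own pace and stop on an object; the grip force is fixed at half the most. Time passes only in rows, so rows that repeat a pose let the fingers close, or fill a call up. It gives the time, the measured TCP pose, the force, the opening and the grip force at its end, in the units of the state.
- sense(): the state, without advancing time (a new reading comes with each control period).
- capture(name): name is "scene" or "side" or "wrist"; returns a dict with "color" (480x640x3 uint8, red, green, blue), "mtx" (3x3 intrinsics, pixels), "k1" (the pictures are not rectified: a ray, as slopes to the right and down, at radius r is drawn at 1 + k1 r^2 times it, then the intrinsics apply), "world_to_cam" (4x4, takes a point from world to camera coordinates). Camera axes: x right, y up, looking along -z (the intrinsics and any distortion apply to the point x, -y, -z); pixel columns grow to the right and rows downward; lengths in m; the calibration is good to about 2 mm. A picture is of the moment at which its call begins. There is no depth.
- finish_job(): hands the job in; it is judged then, once.
Trained networks look in a picture, given as the dict that the camera call returned (one of the last four; its "shot" number tells which), for a name from the list of things; names that differ only in an ending like _2 or _b are one class to them, and where a whole thing is asked for, a point or a joint stands for the part that bears it (a point fixed in the world has none). Each returns a list of dicts, best first, with "conf" (0 to 1); they miss things now and then, are a little off and sometimes report something else, mostly with a low value. They report only what shows in the picture. A call takes as long as a camera call. They do not tell look-alikes from the thing itself.
- search_frame(picture, label): "centre" ([column, row] in pixels, amid what is visible of it).
- regions_of(picture, label): "region" (480x640 bool, what is visible of it) and "centre" ([column, row] in pixels, amid what is visible of it).
The state is a dict: "time_s": time; "joints": joint angles; "joint_velocities": joint speeds; "effort": joint torques, N m; "tcp_pos": TCP position; "ee_rot": TCP orientation; "wrist_force": force on the tool from outside, world axes, zero at the start; "moment": the same for the moment, N m; "gripper_width": opening from 0.0 (shut) to 1.0 (fully open); "gripper_force": force on a finger pad.
Only numpy, scipy, OpenCV 4.12 (cv2) and the standard library are available. Lean on these libraries where they do the work, as an engineer would, in place of code of your own. Each camera call takes 0.05 s, during which the arm holds its last target. There are 200 camera calls.

## Working session

There is one attempt and no reset: what is moved stays moved. The work goes in short steps, Python scripts to look and compute and a shell command to move; the robot and the scene stay as the last step left them, time stands still between calls to the robot, and variables do not carry over. Pictures are saved under pics/ and viewed, at most 10 in all, crops included, and the job is handed in when it is done.

```bash
mkdir -p pics; cat > h.py <<'E'
from station import *
import numpy as np, cv2
def save(n,c): cv2.imwrite(f'pics/{n}.png',cv2.cvtColor(c,cv2.COLOR_RGB2BGR))
def ray(p,uv):
    K=np.array(p['mtx']);d=(np.array(uv,float)-K[:2,2])/[K[0,0],K[1,1]]
    u=d.copy()
    for _ in range(20): u=d/(1+p['k1']*(u@u))
    T=np.array(p['world_to_cam']);R=T[:3,:3]
    return -R.T@T[:3,3], R.T@np.array([u[0],-u[1],-1])
def onz(p,uv,z):
    o,d=ray(p,uv);return o+d*(z-o[2])/d[2]
def proj(p,X):
    T=np.array(p['world_to_cam']);c=T[:3,:3]@X+T[:3,3];u=np.array([c[0],-c[1]])/-c[2]
    u=u*(1+p['k1']*(u@u));K=np.array(p['mtx']);return K[:2,:2]@u+K[:2,2]
E
python3 - <<'E'
from h import *
s=sense();print({k:np.round(v,3).tolist() for k,v in s.items()})
for n in('scene','side'):
    p=capture(n);save(n,p['color'])
    for l in('stud','stud_rest','rail','carriage','meter','jar','driver'):
        print(n,l,[(np.round(r['centre']).tolist(),round(r['conf'],2),onz(p,r['centre'],0.03).round(3).tolist()) for r in search_frame(p,l)])
E
```

```text
{'time_s': 0.0, 'joints': [-60.07, 22.09, 0.377, -0.029, -68.41, -14.818], 'joint_velocities': [0.037, -0.054, -0.077, 0.015, 0.038, 0.002], 'effort': [0.002, -39.067, 18.74, 4.22, 0.011, -0.0], 'tcp_pos': [0.163, -0.603, 0.221], 'ee_rot': [[-0.965, -0.261, -0.001], [-0.261, 0.965, 0.002], [0.0, 0.002, -1.0]], 'wrist_force': [-1.101, -0.999, -0.735], 'moment': [-0.003, -0.003, -0.023], 'gripper_force': 0.0, 'gripper_width': 0.999}
scene stud [([330.0, 179.0], 0.75, [0.414, -0.29, 0.03]), ([297.0, 192.0], 0.66, [0.491, -0.293, 0.03]), ([295.0, 167.0], 0.48, [0.439, -0.369, 0.03])]
scene stud_rest []
scene rail [([453.0, 340.0], 0.23, [0.541, 0.127, 0.03])]
scene carriage [([453.0, 340.0], 0.86, [0.541, 0.127, 0.03])]
scene meter [([196.0, 228.0], 0.86, [0.691, -0.313, 0.03]), ([242.0, 334.0], 0.22, [0.756, -0.06, 0.03])]
scene jar [([241.0, 337.0], 0.65, [0.76, -0.057, 0.03]), ([298.0, 193.0], 0.48, [0.491, -0.291, 0.03])]
scene driver [([369.0, 227.0], 0.79, [0.458, -0.13, 0.03])]
side stud [([274.0, 344.0], 0.88, [0.487, -0.277, 0.03]), ([251.0, 402.0], 0.72, [0.445, -0.357, 0.03]), ([234.0, 290.0], 0.66, [0.436, -0.166, 0.03]), ([220.0, 360.0], 0.55, [0.407, -0.286, 0.03])]
side stud_rest [([281.0, 364.0], 0.69, [0.493, -0.31, 0.03])]
side rail [([280.0, 178.0], 0.72, [0.55, 0.102, 0.03])]
side carriage [([270.0, 171.0], 0.78, [0.532, 0.128, 0.03])]
side meter [([419.0, 364.0], 0.65, [0.686, -0.353, 0.03])]
side jar [([400.0, 216.0], 0.98, [0.755, -0.059, 0.03])]
side driver [([232.0, 293.0], 0.62, [0.432, -0.171, 0.03])]
```

View pics/scene.png

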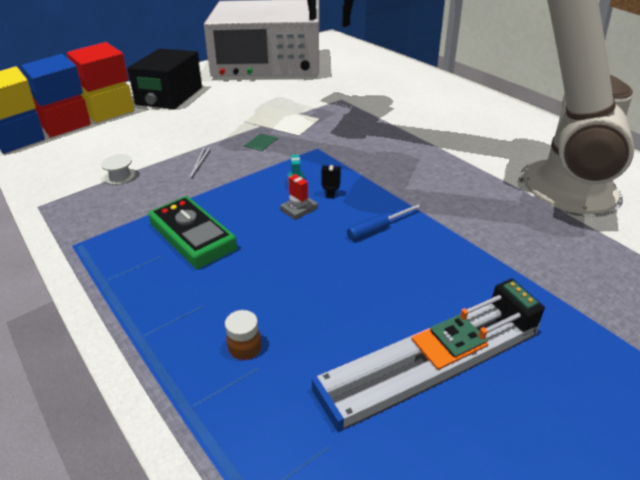

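View pics/side.png

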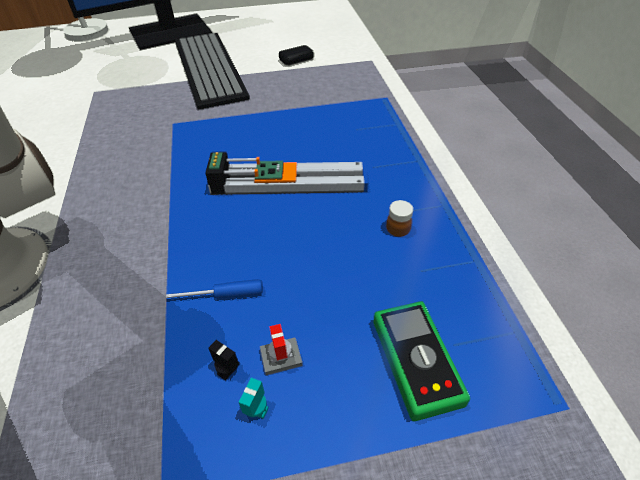

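Candidates: red at scene (298,190) / side (279,342) in the grey rest; black at (331,180) / (223,358); turquoise at (295,167) / (252,398). I choose the red one. A crop checks this choice.

```bash
python3 - <<'E'
from h import *
L=[];im=[]
for n in('scene','side'):
    p=capture(n);c=p['color'].astype(int)
    m=((c[...,0]>130)&(c[...,1]<60)&(c[...,2]<70)).astype(np.uint8)
    u0,v0=(298,190) if n=='scene' else (279,342)
    w=np.zeros_like(m);w[v0-30:v0+30,u0-30:u0+30]=1;m*=w
    v,u=np.nonzero(m);print(n,len(u),u.mean(),v.mean());L.append(ray(p,(u.mean(),v.mean())))
    im.append(cv2.resize(p['color'][v0-40:v0+40,u0-45:u0+45],None,fx=4,fy=4,interpolation=cv2.INTER_CUBIC))
    if n=='side': im2=cv2.resize(p['color'][140:205,195:380],None,fx=4,fy=4,interpolation=cv2.INTER_CUBIC)
A=0;b=0
for o,d in L:
    d=d/np.linalg.norm(d);P=np.eye(3)-np.outer(d,d);A=A+P;b=b+P@o
print(np.linalg.solve(A,b))
a=np.hstack(im);a=np.pad(a,((0,0),(0,740-a.shape[1]),(0,0)));im2=np.pad(im2,((0,0),(0,0),(0,0)))
save('crop',np.vstack([a[:320],im2[:, :740]]))
E
```

```text
scene 61 298.0 180.4262295081967
side 193 276.860103626943 336.0880829015544
[ 0.49353023 -0.28370254  0.06200658]
```

View pics/crop.png

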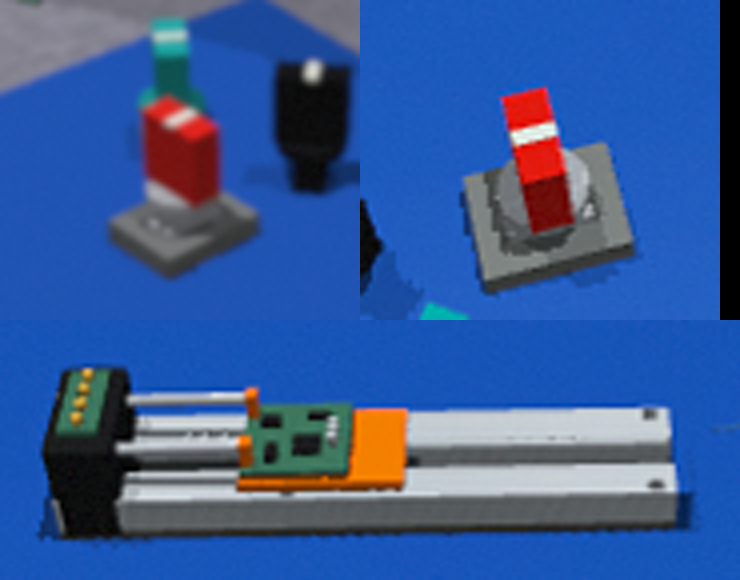

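```bash
python3 - <<'E'
from h import *
p=capture('side')
f=lambda x,y:(234+(x-360)/4+.0,302+y/4)
a,b=[onz(p,f(*q),.066) for q in((511,137),(556,128))];print('stripe',a.round(4),b.round(4),np.degrees(np.arctan2(*(b-a)[1::-1])))
g=lambda x,y:(195+x/4,140+(y-320)/4)
for n,q in dict(farR=(668,410),nearR=(678,495),nearL=(118,500),carR=(407,487),carRf=(407,410)).items(): print(n,onz(p,g(*q),.026 if 'car' not in n else .032).round(4))
E
```

```text
stripe [ 0.4862 -0.2847  0.066 ] [ 0.5023 -0.2844  0.066 ] 0.8122025541820759
farR [0.7288 0.118  0.026 ]
nearR [0.7155 0.0495 0.026 ]
nearL [0.4356 0.1082 0.026 ]
carR [0.5808 0.0787 0.032 ]
carRf [0.5912 0.141  0.032 ]
```

```bash
python3 -m pendant '[{"x":0.2,"y":0.2,"rz":0.05},{"x":0.4,"y":0.4,"rz":0.11},{"x":0.6,"y":0.6,"rz":0.17},{"x":0.8,"y":0.7,"rz":0.23},{"x":0.9,"y":0.8,"rz":0.29},{"x":1,"y":0.9,"rz":0.35},{"x":1,"y":0.9,"rz":0.4},{"x":1,"y":0.9,"rz":0.4167}]'
python3 -m pendant '[{"x":0.1,"y":0.1},{"x":0.2,"y":0.2},{"x":0.32,"y":0.37},{"x":0.32,"y":0.37},{"x":0.32,"y":0.37},{"x":0.32,"y":0.37},{"x":0.32,"y":0.37},{"x":0.32,"y":0.37}]'
python3 - <<'E'
from h import *
p=capture('wrist');save('w1',p['color']);s=sense();print(s['tcp_pos'],s['ee_rot'],p['world_to_cam'])
print([(r['centre'],r['conf']) for r in search_frame(p,'stud')])
E
```

```text
[ 0.16296843 -0.60335362  0.22254407] [[-9.65419776e-01 -2.60700317e-01 -2.27227038e-05]
 [-2.60700317e-01  9.65419776e-01  1.87712305e-05]
 [ 1.70432819e-05  2.40459332e-05 -1.00000000e+00]] [[-2.61922246e-01  9.65088730e-01  6.92747583e-04  6.25210998e-01]
 [-9.31073790e-01 -2.52501668e-01 -2.63333448e-01  3.04629639e-02]
 [-2.53965223e-01 -6.96178871e-02  9.64704626e-01 -3.90733917e-01]
 [ 0.00000000e+00  0.00000000e+00  0.00000000e+00  1.00000000e+00]]
[([447.1, 465.5], 0.71)]$[0]: bad value
$[0]: bad value
```

View pics/w1.png

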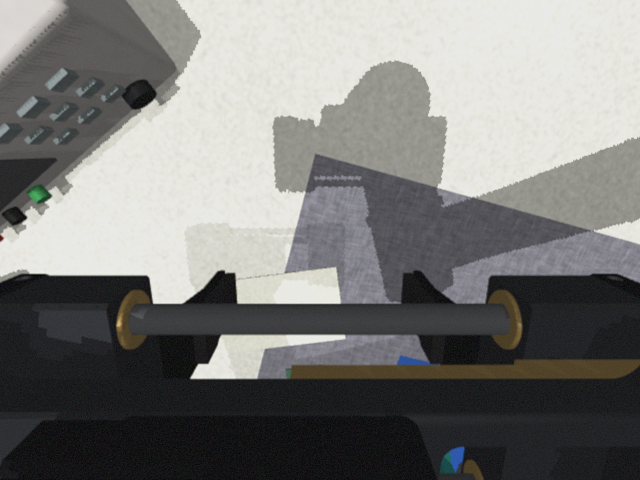

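```bash
python3 -m pendant '[{"x":0.2,"y":0.2,"z":0,"rx":0,"ry":0,"rz":0.05,"claw":1},{"x":0.4,"y":0.4,"z":0,"rx":0,"ry":0,"rz":0.11,"claw":1},{"x":0.6,"y":0.6,"z":0,"rx":0,"ry":0,"rz":0.17,"claw":1},{"x":0.8,"y":0.8,"z":0,"rx":0,"ry":0,"rz":0.23,"claw":1},{"x":1,"y":1,"z":0,"rx":0,"ry":0,"rz":0.29,"claw":1},{"x":1,"y":1,"z":0,"rx":0,"ry":0,"rz":0.35,"claw":1},{"x":1,"y":1,"z":0,"rx":0,"ry":0,"rz":0.4,"claw":1},{"x":1,"y":1,"z":0,"rx":0,"ry":0,"rz":0.4167,"claw":1}]'
python3 -m pendant '[{"x":0.16,"y":0.2,"z":0,"rx":0,"ry":0,"rz":0,"claw":1},{"x":0.32,"y":0.4,"z":0,"rx":0,"ry":0,"rz":0,"claw":1},{"x":0.32,"y":0.52,"z":0,"rx":0,"ry":0,"rz":0,"claw":1},{"x":0.32,"y":0.52,"z":0,"rx":0,"ry":0,"rz":0,"claw":1},{"x":0.32,"y":0.52,"z":0,"rx":0,"ry":0,"rz":0,"claw":1},{"x":0.32,"y":0.52,"z":0,"rx":0,"ry":0,"rz":0,"claw":1},{"x":0.32,"y":0.52,"z":0,"rx":0,"ry":0,"rz":0,"claw":1},{"x":0.32,"y":0.52,"z":0,"rx":0,"ry":0,"rz":0,"claw":1}]'
python3 - <<'E'
from h import *
p=capture('wrist');save('w2',p['color']);s=sense();print(s['tcp_pos'],s['ee_rot'][:,1])
c=p['color'].astype(int)
m=((c[...,0]>130)&(c[...,1]<70)&(c[...,2]<70)).astype(np.uint8)
v,u=np.nonzero(m);print(len(u),u.mean() if len(u) else 0,v.mean() if len(u) else 0)
m2=((c[...,0]>c[...,2]*.8)).astype(np.uint8)
E
```

```text
time_s: 2.05
tcp_pos: [0.4136, -0.3527, 0.2227]
ee_rot: [[0.006, -1.0, 0.0], [-1.0, -0.006, -0.0], [0.0, -0.0, -1.0]]
wrist_force: [-0.7, -0.4, -0.6]
gripper_width: 1.0
gripper_force: 0.0
time_s: 3.05
tcp_pos: [0.4928, -0.2239, 0.2225]
ee_rot: [[0.001, -1.0, -0.0], [-1.0, -0.001, -0.0], [0.0, 0.0, -1.0]]
wrist_force: [-0.3, 0.1, -0.2]
gripper_width: 0.991
gripper_force: 0.0
[ 0.49282891 -0.22379323  0.22252604] [-9.99999200e-01 -1.26453856e-03  3.33036758e-05]
22 104.04545454545455 44.18181818181818
```

View pics/w2.png

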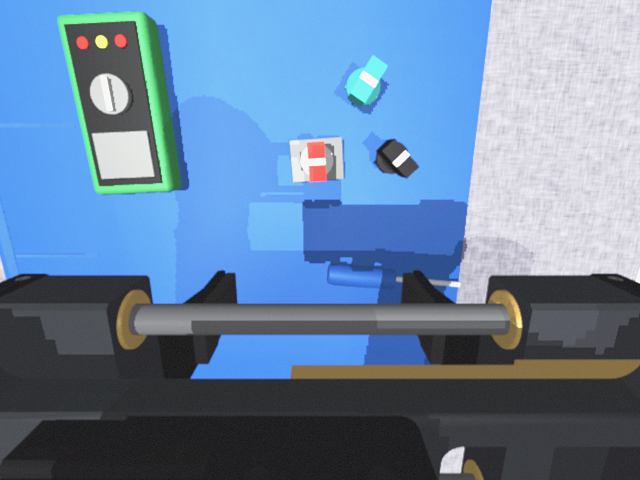

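```bash
python3 - <<'E'
from h import *
p=capture('wrist');c=p['color'].astype(int)
w=np.zeros(c.shape[:2],bool);w[125:195,270:360]=1
red=w&(c[...,0]>120)&(c[...,1]<110)&(c[...,2]<110)
grey=w&(abs(c[...,0]-c[...,2])<40)&(c[...,0]>90)
print(c[161,317],c[150,317],c[145,298],red.sum(),grey.sum())
cn=lambda m:np.argwhere(m)[:,::-1].astype(np.int32)
for n,m,z in(('wing',red,.066),('rest',grey|red,.012)):
    r=cv2.minAreaRect(cn(m));b=cv2.boxPoints(r);q=np.array([onz(p,x,z) for x in b])
    print(n,r,q.mean(0).round(4),[(np.linalg.norm(q[i]-q[i-1]).round(4),np.degrees(np.arctan2(*(q[i]-q[i-1])[1::-1])).round(1)) for i in(1,2)])
o,d=ray(p,(317,161));print('cam',o)
E
```

```text
[247 247 247] [247 108 102] [225 226 225] 267 1545
wing ((317.2335205078125, 162.92413330078125), (33.71662139892578, 14.954675674438477), 84.0938491821289) [ 0.4936 -0.2827  0.066 ] [(np.float64(0.0138), np.float64(-174.2)), (np.float64(0.0307), np.float64(96.5))]
rest ((316.56549072265625, 159.89625549316406), (42.64472198486328, 51.57301330566406), 86.72950744628906) [ 0.4945 -0.2834  0.012 ] [(np.float64(0.0552), np.float64(-176.7)), (np.float64(0.0452), np.float64(94.6))]
cam [ 0.49233692 -0.29655508  0.38448751]
```

```bash
python3 -m pendant '[{"x":0.005,"y":-0.12,"z":0,"rx":0,"ry":0,"rz":0.025,"claw":0.55},{"x":0.005,"y":-0.24,"z":-0.1,"rx":0,"ry":0,"rz":0.025,"claw":0.55},{"x":0.005,"y":-0.24,"z":-0.25,"rx":0,"ry":0,"rz":0.025,"claw":0.55},{"x":0.005,"y":-0.24,"z":-0.4,"rx":0,"ry":0,"rz":0.025,"claw":0.55},{"x":0.005,"y":-0.24,"z":-0.55,"rx":0,"ry":0,"rz":0.025,"claw":0.55},{"x":0.005,"y":-0.24,"z":-0.65,"rx":0,"ry":0,"rz":0.025,"claw":0.55},{"x":0.005,"y":-0.24,"z":-0.75,"rx":0,"ry":0,"rz":0.025,"claw":0.55},{"x":0.005,"y":-0.24,"z":-0.75,"rx":0,"ry":0,"rz":0.025,"claw":0.55}]'
python3 -m pendant '[{"x":0,"y":0,"z":0,"rx":0,"ry":0,"rz":0,"claw":0.4},{"x":0,"y":0,"z":0,"rx":0,"ry":0,"rz":0,"claw":0.3},{"x":0,"y":0,"z":0,"rx":0,"ry":0,"rz":0,"claw":0.2},{"x":0,"y":0,"z":0,"rx":0,"ry":0,"rz":0,"claw":0.1},{"x":0,"y":0,"z":0,"rx":0,"ry":0,"rz":0,"claw":0},{"x":0,"y":0,"z":0,"rx":0,"ry":0,"rz":0,"claw":0},{"x":0,"y":0,"z":0,"rx":0,"ry":0,"rz":0,"claw":0},{"x":0,"y":0,"z":0,"rx":0,"ry":0,"rz":0,"claw":0}]'
```

```text
time_s: 4.15
tcp_pos: [0.4928, -0.283, 0.0332]
ee_rot: [[0.08, -0.997, -0.005], [-0.997, -0.08, 0.001], [-0.002, 0.005, -1.0]]
wrist_force: [0.4, -0.9, 0.8]
gripper_width: 0.55
gripper_force: 0.0
time_s: 5.15
tcp_pos: [0.4946, -0.2835, 0.0355]
ee_rot: [[0.081, -0.997, 0.001], [-0.997, -0.081, -0.0], [0.0, -0.001, -1.0]]
wrist_force: [-0.4, 0.6, 6.4]
gripper_width: 0.181
gripper_force: 30.0
```

```bash
python3 -m pendant '[{"x":0,"y":0,"z":0.05,"rx":0,"ry":0,"rz":0,"claw":0},{"x":0,"y":0,"z":0.15,"rx":0,"ry":0,"rz":0,"claw":0},{"x":0,"y":0,"z":0.3,"rx":0,"ry":0,"rz":0,"claw":0},{"x":0.05,"y":0.1,"z":0.45,"rx":0,"ry":0,"rz":-0.03,"claw":0},{"x":0.1,"y":0.3,"z":0.6,"rx":0,"ry":0,"rz":-0.06,"claw":0},{"x":0.2,"y":0.5,"z":0.75,"rx":0,"ry":0,"rz":-0.091,"claw":0},{"x":0.25,"y":0.7,"z":0.75,"rx":0,"ry":0,"rz":-0.091,"claw":0},{"x":0.3,"y":0.8,"z":0.75,"rx":0,"ry":0,"rz":-0.091,"claw":0}]'
python3 -m pendant '[{"x":0.05,"y":0.2,"z":0,"rx":0,"ry":0,"rz":0,"claw":0},{"x":0.12,"y":0.4,"z":0,"rx":0,"ry":0,"rz":0,"claw":0},{"x":0.18,"y":0.6,"z":0,"rx":0,"ry":0,"rz":0,"claw":0},{"x":0.24,"y":0.8,"z":0,"rx":0,"ry":0,"rz":0,"claw":0},{"x":0.24,"y":0.95,"z":0,"rx":0,"ry":0,"rz":0,"claw":0},{"x":0.24,"y":1,"z":0,"rx":0,"ry":0,"rz":0,"claw":0},{"x":0.24,"y":1,"z":0,"rx":0,"ry":0,"rz":0,"claw":0},{"x":0.24,"y":1,"z":0,"rx":0,"ry":0,"rz":0,"claw":0}]'
python3 - <<'E'
from h import *
p=capture('wrist');save('w3',p['color']);s=sense();print(s['tcp_pos'],s['ee_rot'],s['gripper_width'])
import pickle;pickle.dump(p,open('w3.pkl','wb'))
E
```

```text
time_s: 6.15
tcp_pos: [0.5694, -0.0808, 0.2234]
ee_rot: [[-0.202, -0.979, 0.001], [-0.979, 0.202, 0.001], [-0.001, -0.001, -1.0]]
wrist_force: [0.4, -0.9, -1.7]
gripper_width: 0.183
gripper_force: 30.0
time_s: 7.15
tcp_pos: [0.629, 0.1654, 0.2226]
ee_rot: [[-0.205, -0.979, -0.001], [-0.979, 0.205, -0.0], [0.0, 0.0, -1.0]]
wrist_force: [0.7, -0.2, -0.4]
gripper_width: 0.185
gripper_force: 30.0
[0.62911271 0.16526824 0.2227205 ] [[-2.05285078e-01 -9.78702190e-01 -2.44754503e-04]
 [-9.78702188e-01  2.05285129e-01 -2.05335302e-04]
 [ 2.51206570e-04  1.97389494e-04 -9.99999949e-01]] 0.1797899615114902
```

View pics/w3.png

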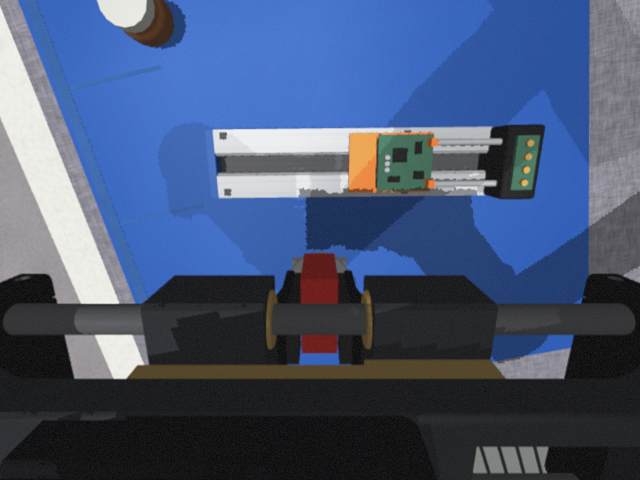

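```bash
python3 - <<'E'
from h import *
import pickle;p=pickle.load(open('w3.pkl','rb'));g=p['color'].astype(float).min(2)
print(g[110:210:3,280].astype(int))
E=[[],[],[],[]]
for u in range(232,342,4):
    if True:
        k=g[110:215,u]>140;t=np.nonzero(np.diff(k.astype(int)))[0]
        if len(t)==4:
            for e,x in zip(E,t): e.append(onz(p,(u,110+x+.5),.026))
for e in E:
    e=np.array(e)
    if len(e)<5: print(len(e));continue
    k=np.polyfit(e[:,0],e[:,1],1);print(len(e),'slope deg',np.degrees(np.arctan(k[0])).round(2),'y at x=.65',np.polyval(k,.65).round(4))
for q in((214,129),(219,198)):print('end',onz(p,q,.026).round(4))
for q in((349,133),(348,190)):print('carr rear',onz(p,q,.032).round(4))
# slot floor-dark band
E
```

```text
[ 70  73  73  72  74  71 134 238 234 238 237 236 233 233 201 109  96  91
  99  91  92 149 209 217 213 214 214 213 209 135  60  62  63  62]
27 slope deg -11.07 y at x=.65 0.0668
27 slope deg -11.23 y at x=.65 0.093
27 slope deg -11.08 y at x=.65 0.1124
27 slope deg -7.34 y at x=.65 0.1358
end [0.7146 0.0541 0.026 ]
end [0.7295 0.1234 0.026 ]
carr rear [0.5806 0.0862 0.032 ]
carr rear [0.592  0.1425 0.032 ]
```

```bash
python3 - <<'E'
from h import *
import pickle;p=pickle.load(open('w3.pkl','rb'));c=p['color'].astype(int)
red=(c[...,0]>80)&(c[...,1]<70)&(c[...,2]<70);red[:230]=0;red[360:]=0
t=[np.nonzero(red[:,u])[0].min() for u in range(306,334,3) if red[:,u].any()];print(t)
us=np.nonzero(red[262:275].any(0))[0];print('cols',us.min(),us.max())
T=np.array([.62911,.16527,.22272]);tx=np.array([-.2053,-.9787,0]);ty=np.array([-.9787,.2053,0])
X=onz(p,(320,np.median(t)-.5),T[2]-.006)
print('end face along tool x',(X-T)@tx)
X=onz(p,((us.min()+us.max())/2,258),T[2]);print('ty',(X-T)@ty)
E
```

```text
[np.int64(254), np.int64(254), np.int64(253), np.int64(253), np.int64(253), np.int64(253), np.int64(253), np.int64(254), np.int64(254), np.int64(254)]
cols 301 336
end face along tool x 0.01912231895183785
ty 0.0005433864838213366
```

```bash
python3 -m pendant '[{"x":0.05,"y":-0.12,"z":-0.1,"rx":0,"ry":0,"rz":0.004,"claw":0},{"x":0.096,"y":-0.248,"z":-0.2,"rx":0,"ry":0,"rz":0.004,"claw":0},{"x":0.096,"y":-0.248,"z":-0.3,"rx":0,"ry":0,"rz":0.004,"claw":0},{"x":0.096,"y":-0.248,"z":-0.4,"rx":0,"ry":0,"rz":0.004,"claw":0},{"x":0.096,"y":-0.248,"z":-0.5,"rx":0,"ry":0,"rz":0.004,"claw":0},{"x":0.096,"y":-0.248,"z":-0.58,"rx":0,"ry":0,"rz":0.004,"claw":0},{"x":0.096,"y":-0.248,"z":-0.58,"rx":0,"ry":0,"rz":0.004,"claw":0},{"x":0.096,"y":-0.248,"z":-0.58,"rx":0,"ry":0,"rz":0.004,"claw":0}]'
python3 - <<'E'
from h import *
p=capture('side');a=cv2.resize(p['color'][110:220,200:400],None,fx=4,fy=4,interpolation=cv2.INTER_CUBIC)
save('s2',a)
E
```

```text
time_s: 8.2
tcp_pos: [0.654, 0.1041, 0.0787]
ee_rot: [[-0.192, -0.981, 0.002], [-0.981, 0.192, 0.0], [-0.001, -0.002, -1.0]]
wrist_force: [-0.4, 0.2, -0.9]
gripper_width: 0.18
gripper_force: 30.0
```

View pics/s2.png

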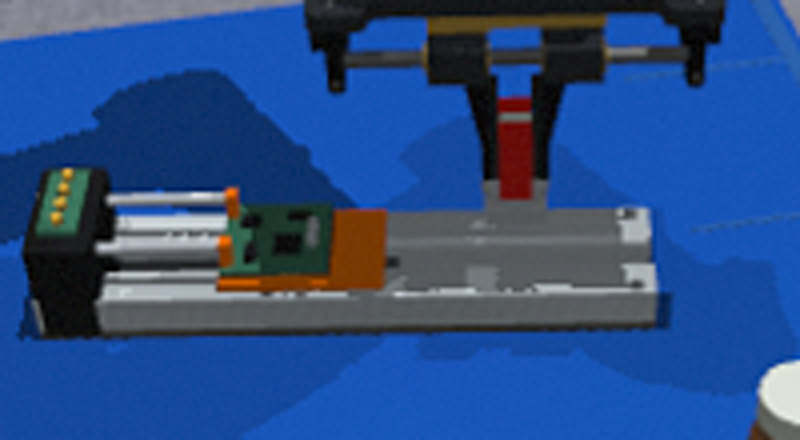

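```bash
python3 -m pendant '[{"x":0,"y":-0.002,"z":-0.04,"rx":0,"ry":0,"rz":0,"claw":0},{"x":0,"y":-0.002,"z":-0.08,"rx":0,"ry":0,"rz":0,"claw":0},{"x":0,"y":-0.002,"z":-0.09,"rx":0,"ry":0,"rz":0,"claw":0},{"x":0,"y":-0.002,"z":-0.1,"rx":0,"ry":0,"rz":0,"claw":0},{"x":0,"y":-0.002,"z":-0.11,"rx":0,"ry":0,"rz":0,"claw":0},{"x":0,"y":-0.002,"z":-0.12,"rx":0,"ry":0,"rz":0,"claw":0},{"x":0,"y":-0.002,"z":-0.125,"rx":0,"ry":0,"rz":0,"claw":0},{"x":0,"y":-0.002,"z":-0.125,"rx":0,"ry":0,"rz":0,"claw":0}]'
```

```text
time_s: 9.25
tcp_pos: [0.6532, 0.1042, 0.0462]
ee_rot: [[-0.191, -0.981, -0.0], [-0.981, 0.191, 0.0], [0.0, 0.0, -1.0]]
wrist_force: [0.1, -0.2, -2.0]
gripper_width: 0.178
gripper_force: 30.0
```

```bash
python3 -m pendant '[{"x":0,"y":0,"z":-0.006,"rx":0,"ry":0,"rz":0,"claw":0},{"x":0,"y":0,"z":-0.012,"rx":0,"ry":0,"rz":0,"claw":0},{"x":0,"y":0,"z":-0.018,"rx":0,"ry":0,"rz":0,"claw":0},{"x":0,"y":0,"z":-0.022,"rx":0,"ry":0,"rz":0,"claw":0},{"x":0,"y":0,"z":-0.025,"rx":0,"ry":0,"rz":0,"claw":0},{"x":0,"y":0,"z":-0.028,"rx":0,"ry":0,"rz":0,"claw":0},{"x":0,"y":0,"z":-0.03,"rx":0,"ry":0,"rz":0,"claw":0},{"x":0,"y":0,"z":-0.03,"rx":0,"ry":0,"rz":0,"claw":0}]'
```

```text
time_s: 10.25
tcp_pos: [0.6532, 0.1041, 0.0388]
ee_rot: [[-0.192, -0.981, -0.0], [-0.981, 0.192, -0.0], [0.0, 0.0, -1.0]]
wrist_force: [0.2, 0.4, -1.6]
gripper_width: 0.183
gripper_force: 30.0
```

Still free; ease down the last bit.

```bash
python3 -m pendant '[{"x":0,"y":0,"z":-0.002,"rx":0,"ry":0,"rz":0,"claw":0},{"x":0,"y":0,"z":-0.004,"rx":0,"ry":0,"rz":0,"claw":0},{"x":0,"y":0,"z":-0.005,"rx":0,"ry":0,"rz":0,"claw":0},{"x":0,"y":0,"z":-0.006,"rx":0,"ry":0,"rz":0,"claw":0},{"x":0,"y":0,"z":-0.006,"rx":0,"ry":0,"rz":0,"claw":0},{"x":0,"y":0,"z":-0.006,"rx":0,"ry":0,"rz":0,"claw":0},{"x":0,"y":0,"z":-0.006,"rx":0,"ry":0,"rz":0,"claw":0},{"x":0,"y":0,"z":-0.006,"rx":0,"ry":0,"rz":0,"claw":0}]'
```

```text
time_s: 11.25
tcp_pos: [0.6533, 0.1042, 0.0381]
ee_rot: [[-0.191, -0.982, 0.0], [-0.982, 0.191, 0.0], [-0.0, -0.0, -1.0]]
wrist_force: [-2.0, 0.1, 5.5]
gripper_width: 0.18
gripper_force: 30.0
```

```bash
python3 -m pendant '[{"x":-0.02,"y":0.0039,"z":0,"rx":0,"ry":0,"rz":0,"claw":0},{"x":-0.05,"y":0.0098,"z":0,"rx":0,"ry":0,"rz":0,"claw":0},{"x":-0.08,"y":0.0157,"z":0,"rx":0,"ry":0,"rz":0,"claw":0},{"x":-0.11,"y":0.0216,"z":0,"rx":0,"ry":0,"rz":0,"claw":0},{"x":-0.14,"y":0.0275,"z":0,"rx":0,"ry":0,"rz":0,"claw":0},{"x":-0.17,"y":0.0334,"z":0,"rx":0,"ry":0,"rz":0,"claw":0},{"x":-0.18,"y":0.0354,"z":0,"rx":0,"ry":0,"rz":0,"claw":0},{"x":-0.18,"y":0.0354,"z":0,"rx":0,"ry":0,"rz":0,"claw":0}]'
```

```text
time_s: 12.25
tcp_pos: [0.6081, 0.1133, 0.038]
ee_rot: [[-0.191, -0.982, 0.001], [-0.982, 0.191, 0.0], [-0.0, -0.001, -1.0]]
wrist_force: [2.1, -1.4, 6.3]
gripper_width: 0.184
gripper_force: 30.0
```

```bash
python3 -m pendant '[{"x":-0.015,"y":0.003,"z":0,"rx":0,"ry":0,"rz":0,"claw":0},{"x":-0.03,"y":0.0059,"z":0,"rx":0,"ry":0,"rz":0,"claw":0},{"x":-0.045,"y":0.0088,"z":0,"rx":0,"ry":0,"rz":0,"claw":0},{"x":-0.06,"y":0.0118,"z":0,"rx":0,"ry":0,"rz":0,"claw":0},{"x":-0.075,"y":0.0147,"z":0,"rx":0,"ry":0,"rz":0,"claw":0},{"x":-0.086,"y":0.0169,"z":0,"rx":0,"ry":0,"rz":0,"claw":0},{"x":-0.086,"y":0.0169,"z":0,"rx":0,"ry":0,"rz":0,"claw":0},{"x":-0.086,"y":0.0169,"z":0,"rx":0,"ry":0,"rz":0,"claw":0}]'
```

```text
time_s: 13.25
tcp_pos: [0.5883, 0.1173, 0.0381]
ee_rot: [[-0.191, -0.982, 0.004], [-0.982, 0.191, 0.0], [-0.001, -0.004, -1.0]]
wrist_force: [6.3, -4.2, 5.1]
gripper_width: 0.185
gripper_force: 30.0
```

```bash
python3 -m pendant '[{"x":-0.004,"y":-0.0012,"z":0,"rx":0,"ry":0,"rz":0,"claw":0},{"x":-0.008,"y":-0.0005,"z":0,"rx":0,"ry":0,"rz":0,"claw":0},{"x":-0.012,"y":0.0003,"z":0,"rx":0,"ry":0,"rz":0,"claw":0},{"x":-0.016,"y":0.0011,"z":0,"rx":0,"ry":0,"rz":0,"claw":0},{"x":-0.02,"y":0.0019,"z":0,"rx":0,"ry":0,"rz":0,"claw":0},{"x":-0.024,"y":0.0027,"z":0,"rx":0,"ry":0,"rz":0,"claw":0},{"x":-0.024,"y":0.0027,"z":0,"rx":0,"ry":0,"rz":0,"claw":0},{"x":-0.024,"y":0.0027,"z":0,"rx":0,"ry":0,"rz":0,"claw":0}]'
```

```text
time_s: 14.25
tcp_pos: [0.583, 0.1183, 0.0381]
ee_rot: [[-0.191, -0.982, 0.005], [-0.982, 0.191, 0.001], [-0.002, -0.005, -1.0]]
wrist_force: [7.4, -3.5, 3.5]
gripper_width: 0.18
gripper_force: 30.0
```

```bash
python3 -m pendant '[{"x":-0.004,"y":0,"z":0,"rx":0,"ry":0,"rz":0,"claw":0},{"x":-0.008,"y":0.0008,"z":0,"rx":0,"ry":0,"rz":0,"claw":0},{"x":-0.012,"y":0.0015,"z":0,"rx":0,"ry":0,"rz":0,"claw":0},{"x":-0.016,"y":0.0023,"z":0,"rx":0,"ry":0,"rz":0,"claw":0},{"x":-0.018,"y":0.0027,"z":0,"rx":0,"ry":0,"rz":0,"claw":0},{"x":-0.02,"y":0.0031,"z":0,"rx":0,"ry":0,"rz":0,"claw":0},{"x":-0.02,"y":0.0031,"z":0,"rx":0,"ry":0,"rz":0,"claw":0},{"x":-0.02,"y":0.0031,"z":0,"rx":0,"ry":0,"rz":0,"claw":0}]'
```

```text
time_s: 15.25
tcp_pos: [0.5784, 0.1192, 0.0381]
ee_rot: [[-0.19, -0.982, 0.006], [-0.982, 0.19, 0.001], [-0.003, -0.006, -1.0]]
wrist_force: [8.2, -4.2, 1.8]
gripper_width: 0.181
gripper_force: 30.0
```

```bash
python3 -m pendant '[{"x":-0.004,"y":0,"z":0,"rx":0,"ry":0,"rz":0,"claw":0},{"x":-0.008,"y":0.0008,"z":0,"rx":0,"ry":0,"rz":0,"claw":0},{"x":-0.012,"y":0.0015,"z":0,"rx":0,"ry":0,"rz":0,"claw":0},{"x":-0.014,"y":0.002,"z":0,"rx":0,"ry":0,"rz":0,"claw":0},{"x":-0.016,"y":0.0025,"z":0,"rx":0,"ry":0,"rz":0,"claw":0},{"x":-0.016,"y":0.0025,"z":0,"rx":0,"ry":0,"rz":0,"claw":0},{"x":-0.016,"y":0.0025,"z":0,"rx":0,"ry":0,"rz":0,"claw":0},{"x":-0.016,"y":0.0025,"z":0,"rx":0,"ry":0,"rz":0,"claw":0}]'
```

```text
time_s: 16.25
tcp_pos: [0.5752, 0.1199, 0.0382]
ee_rot: [[-0.19, -0.982, 0.008], [-0.982, 0.19, 0.002], [-0.003, -0.007, -1.0]]
wrist_force: [10.3, -5.3, 0.2]
gripper_width: 0.177
gripper_force: 30.0
```

```bash
python3 -m pendant '[{"x":-0.002,"y":-0.001,"z":-0.001,"rx":0,"ry":0,"rz":0,"claw":0},{"x":-0.004,"y":-0.001,"z":-0.002,"rx":0,"ry":0,"rz":0,"claw":0},{"x":-0.006,"y":-0.001,"z":-0.002,"rx":0,"ry":0,"rz":0,"claw":0},{"x":-0.008,"y":-0.0006,"z":-0.002,"rx":0,"ry":0,"rz":0,"claw":0},{"x":-0.01,"y":-0.0002,"z":-0.002,"rx":0,"ry":0,"rz":0,"claw":0},{"x":-0.01,"y":-0.0002,"z":-0.002,"rx":0,"ry":0,"rz":0,"claw":0},{"x":-0.01,"y":-0.0002,"z":-0.002,"rx":0,"ry":0,"rz":0,"claw":0},{"x":-0.01,"y":-0.0002,"z":-0.002,"rx":0,"ry":0,"rz":0,"claw":0}]'
```

```text
time_s: 17.25
tcp_pos: [0.5749, 0.1201, 0.0383]
ee_rot: [[-0.189, -0.982, 0.013], [-0.982, 0.189, 0.003], [-0.005, -0.012, -1.0]]
wrist_force: [14.9, -7.4, -0.9]
gripper_width: 0.182
gripper_force: 30.0
```

```bash
python3 -m pendant '[{"x":0,"y":-0.002,"z":-0.002,"rx":0,"ry":0,"rz":0,"claw":0},{"x":0,"y":-0.004,"z":-0.002,"rx":0,"ry":0,"rz":0,"claw":0},{"x":0,"y":-0.004,"z":-0.002,"rx":0,"ry":0,"rz":0.02,"claw":0},{"x":0,"y":-0.004,"z":-0.002,"rx":0,"ry":0,"rz":0.04,"claw":0},{"x":0,"y":-0.004,"z":-0.002,"rx":0,"ry":0,"rz":0.06,"claw":0},{"x":0,"y":-0.004,"z":-0.002,"rx":0,"ry":0,"rz":0.08,"claw":0},{"x":0,"y":-0.004,"z":-0.002,"rx":0,"ry":0,"rz":0.1,"claw":0},{"x":0,"y":-0.004,"z":-0.002,"rx":0,"ry":0,"rz":0.1,"claw":0}]'; python3 -c "
from h import *
s=sense();print(s['moment'],s['joints'])"
```

```text
time_s: 18.25
tcp_pos: [0.5751, 0.1209, 0.0383]
ee_rot: [[0.124, -0.992, 0.014], [-0.992, -0.124, 0.005], [-0.003, -0.014, -1.0]]
wrist_force: [12.3, -1.0, 1.3]
gripper_width: 0.183
gripper_force: 30.0
[-0.42112543 -3.63172239 -0.04081764] [ 27.70440958  29.06466117 -18.22297576   0.16278641 -41.86907939
 -20.72143855]
```

```bash
python3 -m pendant '[{"x":0,"y":0,"z":0,"rx":0,"ry":0,"rz":0.03,"claw":0},{"x":0,"y":0,"z":0,"rx":0,"ry":0,"rz":0.06,"claw":0},{"x":0,"y":0,"z":0,"rx":0,"ry":0,"rz":0.09,"claw":0},{"x":0,"y":0,"z":0,"rx":0,"ry":0,"rz":0.12,"claw":0},{"x":0,"y":0,"z":0,"rx":0,"ry":0,"rz":0.15,"claw":0},{"x":0,"y":0,"z":0,"rx":0,"ry":0,"rz":0.18,"claw":0},{"x":0,"y":0,"z":0,"rx":0,"ry":0,"rz":0.2,"claw":0},{"x":0,"y":0,"z":0,"rx":0,"ry":0,"rz":0.2,"claw":0}]'; python3 -c "
from h import *
s=sense();print(s['moment'])"
```

```text
time_s: 19.25
tcp_pos: [0.5749, 0.1207, 0.0383]
ee_rot: [[0.683, -0.73, 0.013], [-0.73, -0.683, 0.005], [0.006, -0.013, -1.0]]
wrist_force: [11.6, -2.1, 2.0]
gripper_width: 0.178
gripper_force: 30.0
[-0.51914632 -3.46162357 -0.01983684]
```

```bash
python3 -m pendant '[{"x":0,"y":0,"z":0,"rx":0,"ry":0,"rz":0.03,"claw":0},{"x":0,"y":0,"z":0,"rx":0,"ry":0,"rz":0.06,"claw":0},{"x":0,"y":0,"z":0,"rx":0,"ry":0,"rz":0.09,"claw":0},{"x":0,"y":0,"z":0,"rx":0,"ry":0,"rz":0.12,"claw":0},{"x":0,"y":0,"z":0,"rx":0,"ry":0,"rz":0.15,"claw":0},{"x":0,"y":0,"z":0,"rx":0,"ry":0,"rz":0.18,"claw":0},{"x":0,"y":0,"z":0,"rx":0,"ry":0,"rz":0.199,"claw":0},{"x":0,"y":0,"z":0,"rx":0,"ry":0,"rz":0.199,"claw":0}]'; python3 -c "
from h import *
s=sense();print(s['moment'])"
```

```text
time_s: 20.25
tcp_pos: [0.5748, 0.1205, 0.0383]
ee_rot: [[0.981, -0.192, 0.013], [-0.192, -0.981, 0.005], [0.012, -0.007, -1.0]]
wrist_force: [11.3, -2.1, 1.3]
gripper_width: 0.185
gripper_force: 30.0
[-0.70094204 -3.50955616 -0.03251547]
```

```bash
python3 -m pendant '[{"x":0.006,"y":-0.0012,"z":0,"rx":0,"ry":0,"rz":0,"claw":0},{"x":0.012,"y":-0.0024,"z":0,"rx":0,"ry":0,"rz":0,"claw":0},{"x":0.018,"y":-0.0035,"z":0,"rx":0,"ry":0,"rz":0,"claw":0},{"x":0.024,"y":-0.0047,"z":0,"rx":0,"ry":0,"rz":0,"claw":0},{"x":0.03,"y":-0.0059,"z":0,"rx":0,"ry":0,"rz":0,"claw":0},{"x":0.036,"y":-0.007,"z":0,"rx":0,"ry":0,"rz":0,"claw":0},{"x":0.042,"y":-0.008,"z":0,"rx":0,"ry":0,"rz":0,"claw":0},{"x":0.042,"y":-0.008,"z":0,"rx":0,"ry":0,"rz":0,"claw":0}]'; python3 -c "
from h import *
s=sense();print(s['moment'])"
```

```text
time_s: 21.25
tcp_pos: [0.5812, 0.1186, 0.038]
ee_rot: [[0.981, -0.194, 0.005], [-0.194, -0.981, 0.003], [0.004, -0.004, -1.0]]
wrist_force: [2.0, 2.9, 9.3]
gripper_width: 0.183
gripper_force: 30.0
[ 0.85270577 -0.40446013 -0.13838507]
```

```bash
python3 -m pendant '[{"x":0.003,"y":0,"z":0.002,"rx":0,"ry":0,"rz":0,"claw":0},{"x":0.006,"y":0,"z":0.003,"rx":0,"ry":0,"rz":0,"claw":0},{"x":0.009,"y":-0.0006,"z":0.003,"rx":0,"ry":0,"rz":0,"claw":0},{"x":0.012,"y":-0.0012,"z":0.003,"rx":0,"ry":0,"rz":0,"claw":0},{"x":0.015,"y":-0.0018,"z":0.003,"rx":0,"ry":0,"rz":0,"claw":0},{"x":0.018,"y":-0.0024,"z":0.003,"rx":0,"ry":0,"rz":0,"claw":0},{"x":0.018,"y":-0.0024,"z":0.003,"rx":0,"ry":0,"rz":0,"claw":0},{"x":0.018,"y":-0.0024,"z":0.003,"rx":0,"ry":0,"rz":0,"claw":0}]'; python3 -c "
from h import *
s=sense();print(s['moment'])"
```

```text
time_s: 22.25
tcp_pos: [0.585, 0.1177, 0.038]
ee_rot: [[0.981, -0.194, 0.003], [-0.194, -0.981, 0.003], [0.003, -0.003, -1.0]]
wrist_force: [3.0, 3.0, 5.9]
gripper_width: 0.182
gripper_force: 30.0
[ 0.73862901 -0.36006905 -0.06366183]
```

```bash
python3 -m pendant '[{"x":0.003,"y":0.001,"z":0.001,"rx":0,"ry":0,"rz":0,"claw":0},{"x":0.006,"y":0.001,"z":0.001,"rx":0,"ry":0,"rz":0,"claw":0},{"x":0.009,"y":0.001,"z":0.001,"rx":0,"ry":0,"rz":0,"claw":0},{"x":0.012,"y":0.001,"z":0.001,"rx":0,"ry":0,"rz":0,"claw":0},{"x":0.012,"y":0.001,"z":0.001,"rx":0,"ry":0,"rz":0,"claw":0},{"x":0.012,"y":0.001,"z":0.001,"rx":0,"ry":0,"rz":0,"claw":0},{"x":0.012,"y":0.001,"z":0.001,"rx":0,"ry":0,"rz":0,"claw":0},{"x":0.012,"y":0.001,"z":0.001,"rx":0,"ry":0,"rz":0,"claw":0}]'
```

```text
time_s: 23.25
tcp_pos: [0.5853, 0.1176, 0.038]
ee_rot: [[0.981, -0.194, -0.002], [-0.194, -0.981, 0.002], [-0.003, -0.001, -1.0]]
wrist_force: [-3.8, 5.3, 10.8]
gripper_width: 0.185
gripper_force: 30.0
```

```bash
python3 -m pendant '[{"x":-0.003,"y":0.003,"z":0.001,"rx":0,"ry":0,"rz":0,"claw":0},{"x":-0.006,"y":0.005,"z":0.003,"rx":0,"ry":0,"rz":0,"claw":0},{"x":-0.006,"y":0.005,"z":0.003,"rx":0,"ry":0,"rz":0,"claw":0},{"x":-0.006,"y":0.005,"z":0.003,"rx":0,"ry":0,"rz":0,"claw":0.2},{"x":-0.006,"y":0.005,"z":0.003,"rx":0,"ry":0,"rz":0,"claw":0.3},{"x":-0.006,"y":0.005,"z":0.003,"rx":0,"ry":0,"rz":0,"claw":0.4},{"x":-0.006,"y":0.005,"z":0.003,"rx":0,"ry":0,"rz":0,"claw":0.5},{"x":-0.006,"y":0.005,"z":0.003,"rx":0,"ry":0,"rz":0,"claw":0.5}]'
python3 -m pendant '[{"x":0,"y":0,"z":0.02,"rx":0,"ry":0,"rz":0,"claw":0.5},{"x":0,"y":0,"z":0.05,"rx":0,"ry":0,"rz":0,"claw":0.5},{"x":0,"y":0,"z":0.1,"rx":0,"ry":0,"rz":0,"claw":0.5},{"x":0,"y":0,"z":0.2,"rx":0,"ry":0,"rz":0,"claw":0.5},{"x":0,"y":0,"z":0.4,"rx":0,"ry":0,"rz":0,"claw":0.5},{"x":0,"y":0,"z":0.6,"rx":0,"ry":0,"rz":0,"claw":0.5},{"x":0,"y":0,"z":0.6,"rx":0,"ry":0,"rz":0,"claw":0.5},{"x":0,"y":0,"z":0.6,"rx":0,"ry":0,"rz":0,"claw":0.5}]'
python3 - <<'E'
from h import *
p=capture('side');a=cv2.resize(p['color'][110:220,195:395],None,fx=4,fy=4,interpolation=cv2.INTER_CUBIC)
save('s3',a)
E
```

```text
time_s: 24.25
tcp_pos: [0.5855, 0.117, 0.0378]
ee_rot: [[0.981, -0.195, -0.001], [-0.195, -0.981, -0.0], [-0.001, 0.0, -1.0]]
wrist_force: [-0.6, -0.3, 0.2]
gripper_width: 0.483
gripper_force: 0.0
time_s: 25.25
tcp_pos: [0.5853, 0.1171, 0.1885]
ee_rot: [[0.981, -0.195, 0.0], [-0.195, -0.981, 0.001], [0.0, -0.001, -1.0]]
wrist_force: [0.0, -0.3, -1.4]
gripper_width: 0.499
gripper_force: 0.0
```

View pics/s3.png

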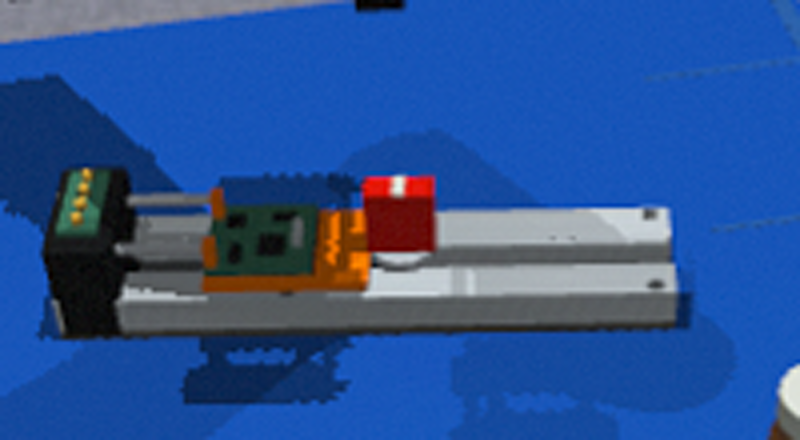

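The picture shows the stud upright, turned across the slot (wing at crop (400,215)). The carriage is held forward against it, with its rear edge at column 368 versus 407 at rest, and the gripper is clear.

```bash
python3 -c "
from station import *
print(finish_job())"
```

```text
the job is handed in; nothing more can be done
None
```

I slid the red-winged stud to the solid stop, turned it a quarter turn, eased it back until its head bore on the shoulders, and released it. The last picture shows it upright across the slot with the carriage held forward, and I handed the job in at about 25 s of the 72 s allowed; no verdict was returned.

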